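# Load a coated plate into the exposure drawer

## Task

Take the coated board plate from its bench stand and set it down gently, flat on the two rests between the locating pins of the open exposure drawer, then let go of it and ease the drawer fully shut, without slamming it. Handle the plate by its bare edges only: nothing may touch its coated faces. Leave the can, the spool and the screwdriver where they are.

Things in the scene. Friction and masses are not known exactly. Their poses are not given: they have to be found in the camera images.
- plate: flat metal-core board plate, 110 (its x) by 60 (its y) by 6 mm thick, 0.11 kg, lying level on the stand. Bare aluminium margins, 16 mm at the short ends, 8 mm along the long edges. Origin at the centre of its underside, z up; either way round is the same. Grip it across the 60 mm, at the middle of its long edges, where the sides and the space below are free
- coating: the copper-coloured coating in the middle of the plate's top and underside, 78 mm by 44 mm, 0.3 mm proud of the bare margins; fixed to the plate, same origin and axes. Must not be touched
- stand: fixed bench stand that the plate waits on, dark base 150 (x) by 100 (y) by 6 mm, origin at the centre of its underside. Rests: two cross bars, 22 (x) by 86 mm (y), centred 57 mm before and behind the middle, open between; 8 cone-tipped pins, 12 mm above the bars, enclose the plate's edges near its corners with 3.5 mm play. Bar tops 42 mm above the bench
- unit: fixed grey exposure unit on the bench, a low box 200 mm deep (x), 190 mm wide (y), 75 mm high, with a timer panel on top and a drawer in its front, which faces its -x. Origin at bench level, 120 mm in front (-x) of the box's front face, on its middle line; its x axis points into the unit, the direction in which the drawer shuts
- drawer (a joint): how far the drawer is out (m): 0 = fully shut, at most 0.18; starts well open, slides with about 2 N, stays where left. Inside 138 mm wide (39 mm free beside each long edge of the seated plate), floor 14 mm above the bench, side walls up to 34 mm; front panel 12 mm thick, 184 mm wide, from 8 to 68 mm above the bench, its outer face 84 mm before the seat
- seat (a point): middle of the plate's place in the drawer, on the rests, 42 mm above the bench; moves with the drawer, axes as the unit's. The plate's origin comes here, long side along x. Rests: two cross bars, 22 (x) by 86 mm (y), centred 57 mm before and behind the middle, open between; 8 cone-tipped pins, 12 mm above the bars, enclose the plate's edges near its corners with 3.5 mm play. 
- handle (a point): middle of the drawer's steel bar handle: a level bar 11 mm thick, 110 mm long along y, 50 mm above the bench, 35 mm in front of the drawer's front panel; moves with the drawer, axes as the unit's
- can: drinks can standing upright, 66 mm diameter, 122 mm high, origin at the centre of its base; leave alone
- spool: black spool of solder wire standing on its flange, 68 mm diameter, 55 mm high, origin at the centre of its base; leave alone
- driver: screwdriver lying on the bench, about 200 mm long along its x, handle to -x; leave alone
There are look-alikes about, which are no part of the job. Of the things shaped like the plate, the metal one is meant.

How it is judged:
By the outcome, as a careful person would: the job done as asked, in the order asked, and still so for the second after the job is handed in, with the robot touching nothing.
It also fails if it takes over 64 s, if anything falls off the work surface, if the arm or the gripper's body presses on something with over 40 N, if the wrist force passes 120 N, or if a joint passes its speed limit or range.

## Robot

A 7-joint arm with a two-finger parallel gripper is mounted at the origin on the work surface. World frame = base frame: x ahead of the robot, y to its left, z up, the work surface at z = 0. Lengths are in m, angles in rad, forces in N, time in s.
With the tool pointing down it reaches from about 0.4 to 0.875 m from the base axis. Payload 4.4 kg.
Tool frame: the origin (TCP) lies at the very end of the fingers, on their centre line; the grasp point (between the pads) lies 19 mm behind it (manip.pinch_z is the distance from the TCP to the grasp point, in m); z points along the fingers, y is the line along which they close (so a half turn about z gives the same grasp; the last joint's range is limited). The gripper opens to 85 mm and grips with 20 to 120 N. Pads are 22 mm wide; open, the fingers measure 114 mm over their backs; the gripper's body (76 mm by 85 mm) begins 54 mm behind the grasp point. The pads swing forward as they close: fully open they stand 13 mm farther back than shut.
Start: joints at [-0.066, 0.628, 0.038, 1.517, -0.027, 0.996, -0.02], TCP at [0.65, 0, 0.205] pointing down, gripper open.
Joint ranges: [-3.06, 3.06], [-0.37, 2.12], [-1.25, 1.32], [0.18, 2.47], [-1.1, 4.24], [0.23, 1.98], [-2.94, 2.94]. Speed limits (rad/s): [2.57, 2.57, 3.14, 3.14, 3.14, 3.14, 3.14].

## Interface

Orientations are given as a unit quaternion [w, x, y, z].
In Python, from cell import manip gives the robot as it stands. The module is installed in compiled form; this text tells all that it offers.
- The arm moves only by the tool servo_tool, never from a script. Its argument "motion" is a list of rows, each a list of 6 numbers: the shift along the tool's x, y, z as a fraction of full scale, then the turn, a rotation vector about the tool's x, y, z as a fraction of full scale. A call has exactly 10 rows; each row is the pose to reach, as a shift and turn from the pose commanded when the call began, along the tool's axes at that moment, turning the shorter way round; what a row does not reach only later rows make up. Full scale, the value 1, is 0.5 m for a shift and 360 degrees for a turn. A row lasts 1/12 s, in which the tool goes at most 41.7 mm and 7.16 degrees, less where a joint would pass 70% of its speed; a pose out of reach is approached as far as the arm can. A call with a number of a shift or a turn outside -1 to 1 is refused whole. A call with a gripper value outside its range is refused whole. "gripper" is the opening, from 0 (shut) to 1 (fully open), set as the call begins (left out, the last holds). The fingers move at their own pace and stop on an object; "grip_force" is the grip in N (left out, the last holds). Time passes only in rows, so rows that repeat a pose let the fingers close, or fill a call up. It gives the time, the measured TCP pose, the force, the opening and the grip force at its end, in the units of the state.
- manip.read_state(): the state, without advancing time (a new reading comes with each control period).
- manip.camera(name): name is "scene" or "side" or "wrist"; returns (picture, depth): 400x640x3 uint8, red, green, blue; 400x640 float32, m along the optical axis (not along the pixel's ray), 0 where there is no reading.
- manip.calibration(name): a dict with "K" (3x3 intrinsics, pixels), "dist_coeffs" ([k1, k2, p1, p2, k3] as OpenCV has them; the pictures are not rectified), "origin" and "attitude" of the camera in the world; the wrist camera has in their place "hand_eye" (4x4, takes a point from camera to tool coordinates, whose origin is the TCP and whose axes are the flange's). Camera axes: x right, y down, z forward; pixel columns grow to the right and rows downward; lengths in m; the calibration is good to about 2 mm. A picture is of the moment at which its call begins: read the wrist's pose just before it. calibration takes no time and is no camera call.
- manip.sign_off(): hands the job in; it is judged then, once.
The state is a dict: "t": time; "joint_positions": joint angles; "joint_velocities": joint speeds; "joint_efforts": joint torques, N m; "position": TCP position; "tool_rot": TCP orientation; "contact_force": force on the tool from outside, world axes, zero at the start; "torque": the same for the moment, N m; "width": finger opening in m; "finger_force": force on a finger pad.
Only numpy, scipy, OpenCV 4.12 (cv2) and the standard library are available. Lean on these libraries where they do the work, as an engineer would, in place of code of your own. Each camera call takes 0.05 s, during which the arm holds its last target. There are 200 camera calls.

## Working session

There is one attempt and no reset: what is moved stays moved. The work goes in short steps, Python scripts to look and compute and a tool call to move; the robot and the scene stay as the last step left them, time stands still between calls to the robot, and variables do not carry over. Pictures are saved under pics/ and viewed, at most 10 in all, crops included, and the job is handed in when it is done.

Besides the shell and the picture viewer there is one more tool, called after "Request:" as name([rows], argument=value, ...), one row to a line, values as JSON. servo_tool: Moves the arm, as the interface text tells. Its arguments: {"type":"object","properties":{"motion":{"type":"array"},"gripper":{"type":"number"},"grip_force":{"type":"number"}},"required":["motion"]}

```bash
mkdir -p pics; cat > h.py <<'E'
import numpy as np, cv2
from cell import manip
from scipy.spatial.transform import Rotation as R
def rot(q): 
    q=np.array(q,float)
    return q if q.shape==(3,3) else R.from_quat([q[1],q[2],q[3],q[0]]).as_matrix()
def cam(name):
    st=manip.read_state(); c=manip.calibration(name)
    if name=='wrist':
        T=np.eye(4);T[:3,:3]=rot(st['tool_rot']);T[:3,3]=st['position'];T=T@np.array(c['hand_eye'])
    else:
        T=np.eye(4);T[:3,:3]=rot(c['attitude']);T[:3,3]=c['origin']
    im,d=manip.camera(name)
    return im,d,np.array(c['K']),np.array(c['dist_coeffs']),T
def snap(name,fn):
    im,d,K,D,T=cam(name)
    cv2.imwrite(f'pics/{fn}.png',im[...,::-1]); np.savez(f'pics/{fn}.npz',im=im,d=d,K=K,D=D,T=T)
def load(fn):
    z=np.load(f'pics/{fn}.npz'); return z
def ray(z,uv):
    p=cv2.undistortPoints(np.array(uv,float).reshape(-1,1,2),z['K'],z['D']).reshape(-1,2)
    return np.c_[p,np.ones(len(p))]
def onz(z,uv,h):
    r=ray(z,uv)@z['T'][:3,:3].T; o=z['T'][:3,3]
    return o+r*((h-o[2])/r[:,2])[:,None]
def cloud(z):
    H,W=z['d'].shape; u,v=np.meshgrid(np.arange(W),np.arange(H))
    r=ray(z,np.c_[u.ravel(),v.ravel()])*z['d'].reshape(-1,1)
    P=r@z['T'][:3,:3].T+z['T'][:3,3]
    P[z['d'].ravel()==0]=np.nan
    return P.reshape(H,W,3)
E
python3 - <<'E'
from h import *
for n in('scene','side','wrist'): snap(n,n+'0')
a=[cv2.imread(f'pics/{n}0.png') for n in('scene','side')]
print(manip.read_state()); print(manip.pinch_z)
for n in('scene','side','wrist'):
    z=load(n+'0'); print(n,z['T'].round(3).tolist(),z['K'][0,0])
E
```

```text
{'t': 0.15, 'joint_positions': array([-0.06578594,  0.62918552,  0.03847763,  1.51811418, -0.02700036,
        0.99628   , -0.02002386]), 'joint_velocities': array([ 0.00112914, -0.00353299,  0.00138929, -0.00267145, -0.00011405,
       -0.00121222,  0.00054421]), 'joint_efforts': array([ 2.19518879e-03, -5.63800478e+01,  1.22790758e+00, -1.93650573e+01,
        1.11919764e-02,  7.40401709e-03, -1.44664841e-05]), 'position': array([6.49501489e-01, 6.27316177e-06, 2.04374999e-01]), 'tool_rot': array([-5.09827227e-04,  7.07128237e-01,  7.07084943e-01, -5.28255317e-04]), 'contact_force': array([-0.18807976, -0.10096489, -0.70478565]), 'torque': array([ 0.01841042, -0.00154194,  0.01454016]), 'finger_force': 0.0, 'width': 0.08547401271453815}
0.0187
scene [[-0.606, 0.667, -0.434, 1.211], [0.795, 0.501, -0.341, 0.489], [-0.01, -0.552, -0.834, 1.278], [0.0, 0.0, 0.0, 1.0]] 490.85992325809974
side [[-0.814, -0.438, 0.382, 0.197], [-0.581, 0.615, -0.534, 0.54], [-0.001, -0.656, -0.755, 0.818], [0.0, 0.0, 0.0, 1.0]] 396.43683206672523
wrist [[1.0, -0.0, -0.002, 0.65], [-0.001, -0.96, -0.281, 0.071], [-0.002, 0.281, -0.96, 0.374], [0.0, 0.0, 0.0, 1.0]] 276.8595268191672
```

View pics/scene0.png

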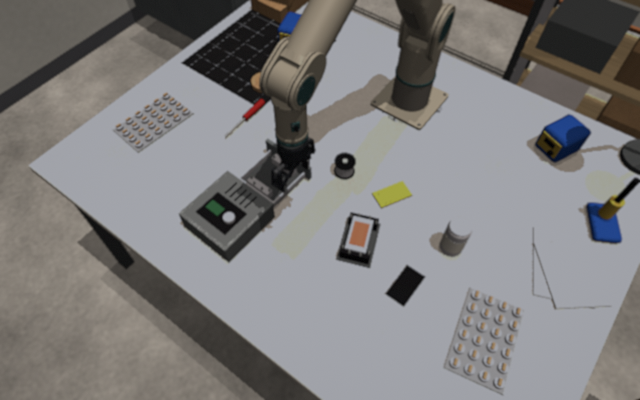

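View pics/side0.png

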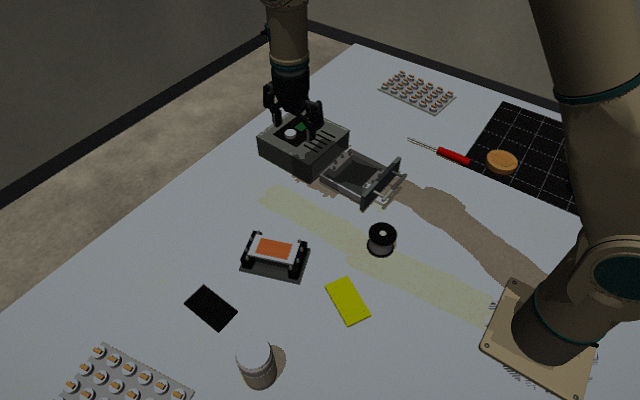

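Candidates shaped like the plate:
- Yellow card: scene (391,194), side (348,300).
- Black card: scene (405,285), side (211,308).
- White/aluminium board with copper centre on a dark stand with pins: scene (359,235), side (275,249). This one fits the description.

The unit is at scene (228,213), its drawer at (265,180) and handle at side (395,185). The spool is at side (381,238), the can at (256,365) and the screwdriver at (440,150). Next I'll confirm with an enlarged crop and measure.

```bash
python3 - <<'E'
from h import *
s=cv2.imread('pics/side0.png');c=cv2.imread('pics/scene0.png')
a=cv2.resize(s[215:290,225:325],(600,450),interpolation=cv2.INTER_CUBIC)[:300]
a=cv2.resize(s[225:285,230:320],(400,267),interpolation=cv2.INTER_CUBIC)
b=cv2.resize(c[205:270,325:395],(400,300),interpolation=cv2.INTER_CUBIC)[:267]
d=cv2.resize(s[105:215,250:415],(400,267),interpolation=cv2.INTER_CUBIC)
e=cv2.resize(c[145:260,175:315],(400,300),interpolation=cv2.INTER_CUBIC)[:300]
cv2.imwrite('pics/crop1.png',np.vstack([np.hstack([a,b]),np.hstack([d,e[:267]])]))
for n,uv in(('side',[(275,249),(211,308),(348,300),(381,230),(256,350),(290,160),(350,175),(403,163),(365,205),(404,187),(380,204)]),('scene',[(359,235),(405,285),(391,194),(344,160),(457,228),(225,205),(265,180)])):
    P=cloud(load(n+'0'))
    for u,v in uv: print(n,u,v,P[v,u].round(3))
# orange segmentation
for n in('side','scene'):
    z=load(n+'0');h=cv2.cvtColor(z['im'],cv2.COLOR_RGB2HSV);m=cv2.inRange(h,(3,130,100),(18,255,255))
    k,l,st,ce=cv2.connectedComponentsWithStats(m)
    for i in range(1,k):
        if st[i,4]>80:
            ct=cv2.findContours((l==i).astype(np.uint8),0,2)[0][0].reshape(-1,2)
            W=onz(z,ct,.0483)[:,:2]
            r=cv2.minAreaRect((W*1000).astype(np.float32)); print(n,st[i],ce[i].round(1),r, 'z',np.nanmedian(cloud(z)[l==i][:,2]))
E
```

```text
side 275 249 [0.58  0.176 0.049]
side 211 308 [0.616 0.36  0.008]
side 348 300 [0.382 0.167 0.005]
side 381 230 [ 0.406 -0.012  0.053]
side 256 350 [0.435 0.396 0.122]
side 290 160 [ 0.735 -0.078  0.053]
side 350 175 [ 0.586 -0.161  0.012]
side 403 163 [ 0.49  -0.305  0.001]
side 365 205 [ 0.487 -0.077  0.028]
side 404 187 [ 0.443 -0.222 -0.003]
side 380 204 [ 0.466 -0.124  0.001]
scene 359 235 [0.588 0.18  0.047]
scene 405 285 [0.624 0.36  0.01 ]
scene 391 194 [0.388 0.168 0.008]
scene 344 160 [ 0.4   -0.005  0.058]
scene 457 228 [0.45  0.398 0.123]
scene 225 205 [ 0.756 -0.178  0.079]
scene 265 180 [ 0.586 -0.176  0.016]
side [487 150  31  20 459] [501.6 159.3] ((249.30018615722656, -435.00714111328125), (84.04322052001953, 79.02812194824219), 35.835655212402344) z 0.022879317531366516
side [255 238  37  21 499] [273.4 248.2] ((585.7919921875, 176.25277709960938), (75.86451721191406, 42.68574523925781), 21.5213623046875) z 0.048832296404254905
scene [351 223  17  23 262] [359.  233.7] ((585.0010986328125, 177.46994018554688), (68.26950073242188, 35.33004379272461), 21.507658004760742) z 0.047751260417747465
```

View pics/crop1.png

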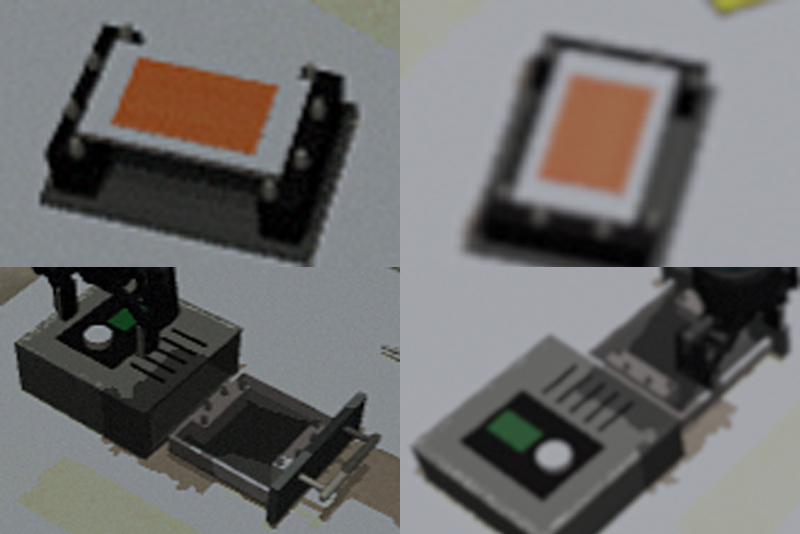

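View pics/wrist0.png

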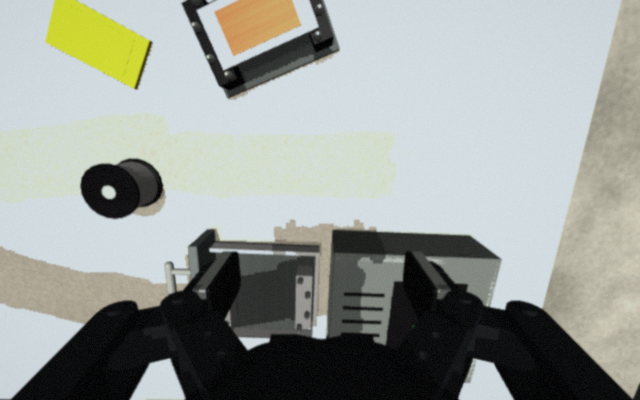

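The crop confirms it: a board with bare light margins and a copper coating, on the pinned stand (crop 195,105). Centre is about (0.586, 0.177), yaw about 21.5°. The wrist view shows the drawer at (250,290), handle at (172,275) and box at (415,290). Moving above the plate for a closer look.

Request:
servo_tool([
  [0.03, -0.01, 0.01, 0, 0, 0.019],
  [0.07, -0.025, 0.02, 0, 0, 0.038],
  [0.11, -0.04, 0.03, 0, 0, 0.057],
  [0.15, -0.055, 0.04, 0, 0, 0.076],
  [0.19, -0.07, 0.055, 0, 0, 0.095],
  [0.23, -0.085, 0.07, 0, 0, 0.114],
  [0.27, -0.1, 0.08, 0, 0, 0.133],
  [0.31, -0.115, 0.095, 0, 0, 0.152],
  [0.34, -0.125, 0.105, 0, 0, 0.171],
  [0.354, -0.13, 0.11, 0, 0, 0.19],
], gripper=1.0)

```text
t: 0.98
position: [0.5831, 0.1805, 0.1489]
tool_rot: [-0.001, 0.982, 0.186, -0.001]
contact_force: [-0.5, 0.1, -1.3]
width: 0.0853
finger_force: 0.0
```

Request:
servo_tool([
  [0, 0, 0, 0, 0, 0],
  [0, 0, 0, 0, 0, 0],
  [0, 0, 0, 0, 0, 0],
  [0, 0, 0, 0, 0, 0],
  [0, 0, 0, 0, 0, 0],
  [0, 0, 0, 0, 0, 0],
  [0, 0, 0, 0, 0, 0],
  [0, 0, 0, 0, 0, 0],
  [0, 0, 0, 0, 0, 0],
  [0, 0, 0, 0, 0, 0],
])

```text
t: 1.82
position: [0.5851, 0.177, 0.1502]
tool_rot: [-0.0, 0.982, 0.187, 0.0]
contact_force: [0.3, -0.2, -0.6]
width: 0.0853
finger_force: 0.0
```

```bash
cat >> h.py <<'E'
def orange(z,h=.0483):
    hs=cv2.cvtColor(z['im'],cv2.COLOR_RGB2HSV);m=cv2.inRange(hs,(3,110,80),(20,255,255))
    k,l,st,ce=cv2.connectedComponentsWithStats(m); i=1+np.argmax(st[1:,4])
    ct=cv2.findContours((l==i).astype(np.uint8),0,1)[0]; ct=max(ct,key=len).reshape(-1,2)
    W=onz(z,ct,h)[:,:2]
    return st[i],cv2.minAreaRect((W*1000).astype(np.float32)),np.nanmedian(cloud(z)[l==i][:,2])
def pose():
    s=manip.read_state(); M=rot(s['tool_rot'])
    print('t',round(s['t'],2),'tcp',s['position'].round(4),'yaw of tool y',np.degrees(np.arctan2(M[1,1],M[0,1])).round(2),'zaxis',M[:,2].round(4),'F',s['contact_force'].round(2),'w',round(s['width'],4),'ff',s['finger_force'])
E
python3 - <<'E'
from h import *
pose()
for n in('wrist','side','scene'): snap(n,n+'1')
for n in('wrist','side','scene'): print(n,orange(load(n+'1')))
w=cv2.imread('pics/wrist1.png');c=cv2.imread('pics/scene1.png')[130:260,165:325];s=cv2.imread('pics/side1.png')[110:225,250:420]
cv2.imwrite('pics/v1.png',np.vstack([cv2.resize(w,(480,300)),np.zeros((0,480,3),np.uint8)]))
cv2.imwrite('pics/v2.png',np.hstack([cv2.resize(c,(400,325),interpolation=cv2.INTER_CUBIC),cv2.resize(s,(400,325),interpolation=cv2.INTER_CUBIC)]))
a=np.zeros((600,800,3),np.uint8);a[:275,:440]=cv2.resize(w,(440,275));a[275:]=cv2.imread('pics/v2.png');cv2.imwrite('pics/v1.png',a)
E
```

```text
t 1.82 tcp [0.5851 0.177  0.1502] yaw of tool y -68.4 zaxis [ 1.e-04  1.e-04 -1.e+00] F [ 0.31 -0.21 -0.55] w 0.0853 ff 0.0
wrist (array([ 301,  162,   43,   73, 3086], dtype=int32), ((583.904541015625, 175.76715087890625), (75.5558853149414, 43.20743942260742), 21.56688690185547), np.float64(0.04902859483656791))
side (array([487, 149,  31,  22, 491], dtype=int32), ((249.03713989257812, -434.51287841796875), (84.88805389404297, 83.84954833984375), 81.40809631347656), np.float64(0.0227801367156667))
scene (array([350, 222,  19,  24, 298], dtype=int32), ((584.62158203125, 177.28456115722656), (72.4617691040039, 38.85451126098633), 20.85675048828125), np.float64(0.047658031697043746))
```

View pics/v1.png

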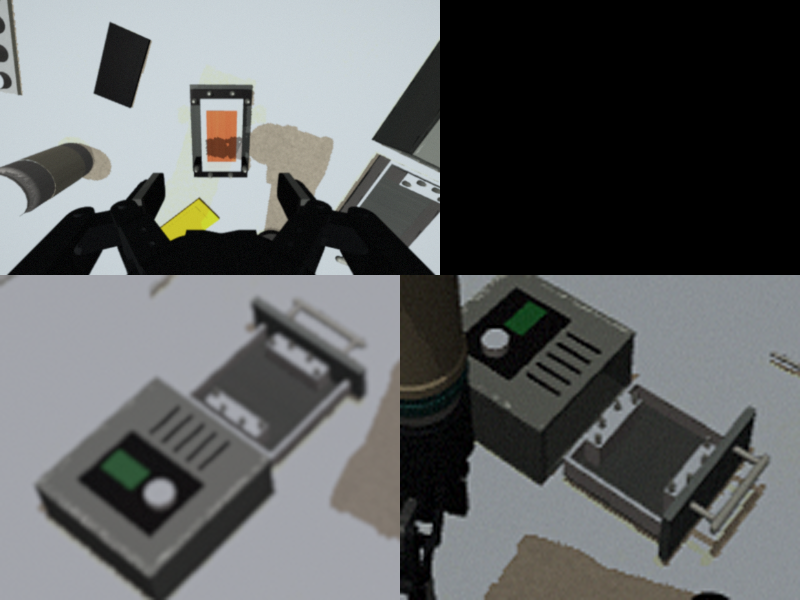

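The wrist view shows the plate centred at about (321,200) full-scale, between the open fingers. The wrist measurement puts it at (0.584, 0.176), yaw 21.6°, and the tool is within 1.5 mm of that. Descending.

Request:
servo_tool([
  [-0.001, 0, 0.03, 0, 0, 0],
  [-0.002, 0.001, 0.07, 0, 0, 0],
  [-0.003, 0.001, 0.11, 0, 0, 0],
  [-0.003, 0.001, 0.15, 0, 0, 0],
  [-0.003, 0.001, 0.18, 0, 0, 0],
  [-0.003, 0.001, 0.205, 0, 0, 0],
  [-0.003, 0.001, 0.225, 0, 0, 0],
  [-0.003, 0.001, 0.24, 0, 0, 0],
  [-0.003, 0.001, 0.25, 0, 0, 0],
  [-0.003, 0.001, 0.256, 0, 0, 0],
])

```text
t: 2.8
position: [0.5839, 0.176, 0.0218]
tool_rot: [-0.0, 0.982, 0.187, 0.0]
contact_force: [-0.1, -0.2, -0.5]
width: 0.0853
finger_force: 0.0
```

Request:
servo_tool([
  [0, 0, 0, 0, 0, 0],
  [0, 0, 0, 0, 0, 0],
  [0, 0, 0, 0, 0, 0],
  [0, 0, 0, 0, 0, 0],
  [0, 0, 0, 0, 0, 0],
  [0, 0, 0, 0, 0, 0],
  [0, 0, 0, 0, 0, 0],
  [0, 0, 0, 0, 0, 0],
  [0, 0, 0, 0, 0, 0],
  [0, 0, 0, 0, 0, 0],
], gripper=0.5, grip_force=30)

```text
t: 3.63
position: [0.5838, 0.1761, 0.0221]
tool_rot: [-0.0, 0.982, 0.187, 0.0]
contact_force: [0.3, 0.2, 0.5]
width: 0.0423
finger_force: 0.0
```

```bash
python3 - <<'E'
from h import *
pose(); snap('wrist','wrist2'); print(orange(load('wrist2')))
S=load('scene1')
# front panel top outer corners etc, scene crop -> px
f=lambda u,v:(165+u/2.5,130+(v-275)/2.5)
g=lambda u,v:(250+(u-400)*170/400,110+(v-275)*115/325)
L=load('side1')
print('panel top ends scene',onz(S,[f(258,298),f(364,372)],.068)[:,:2].round(4).tolist())
print('handle ends scene',onz(S,[f(297,304),f(361,346)],.05)[:,:2].round(4).tolist())
print('handle side',onz(L,[g(767,458),g(712,520)],.05)[:,:2].round(4).tolist())
print('panel top side outer',onz(L,[g(753,408),g(662,525)],.068)[:,:2].round(4).tolist())
print('box top scene',onz(S,[f(157,378),f(272,462),f(157,600),f(38,485)],.075)[:,:2].round(4).tolist())
print('box top side',onz(L,[g(634,335),g(543,430)],.075)[:,:2].round(4).tolist())
E
```

```text
t 3.63 tcp [0.5838 0.1761 0.0221] yaw of tool y -68.4 zaxis [ 0.e+00  1.e-04 -1.e+00] F [0.33 0.25 0.47] w 0.0423 ff 0.0
(array([ 281,  189,   82,  125, 9580], dtype=int32), ((583.9784545898438, 175.94273376464844), (77.337158203125, 43.834014892578125), 21.572206497192383), np.float64(0.048888389459875586))
panel top ends scene [[0.4829, -0.2439], [0.4956, -0.0635]]
handle ends scene [[0.4495, -0.2077], [0.4546, -0.0996]]
handle side [[0.4439, -0.2174], [0.4565, -0.1103]]
panel top side outer [[0.4835, -0.2521], [0.4912, -0.0587]]
box top scene [[0.6585, -0.2569], [0.668, -0.0672], [0.8801, -0.0538], [0.8543, -0.2627]]
box top side [[0.6539, -0.2576], [0.6625, -0.0773]]
```

The opening reads 42 mm with no finger force, so the 60 mm plate isn't held. Looking before I move anything.

View pics/wrist2.png

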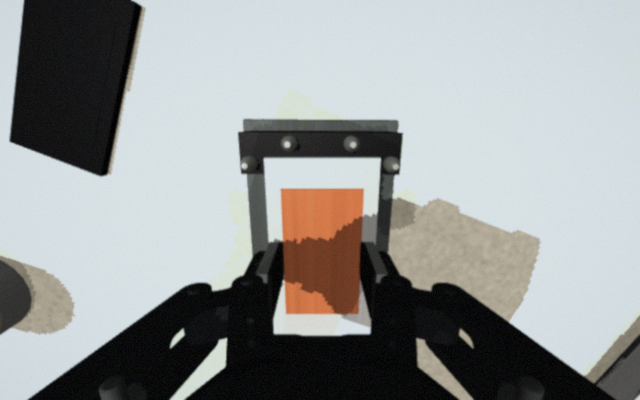

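```bash
python3 - <<'E'
from h import *
z=load('wrist2');P=cloud(z);T=np.eye(4);s=manip.read_state();T[:3,:3]=rot(s['tool_rot']);T[:3,3]=s['position']
Q=(P-T[:3,3])@T[:3,:3]
for v in(235,245,255,265,280,300,320):
    print(v,[(u,*(Q[v,u]*1000).round(0)) for u in(255,262,268,274,278,284,360,366,370,376,382,390)])
E
python3 - <<'E'
import sys;sys.path.insert(0,'.')
import os;os.chdir('.')
from h import *
im=load('wrist2')['im'][220:345,240:405]
cv2.imwrite('pics/c3.png',cv2.resize(im[...,::-1],(792,600),interpolation=cv2.INTER_CUBIC))
E
```

```text
235 [(255, np.float64(-4.0), np.float64(-48.0), np.float64(15.0)), (262, np.float64(-5.0), np.float64(-43.0), np.float64(16.0)), (268, np.float64(13.0), np.float64(-30.0), np.float64(-26.0)), (274, np.float64(13.0), np.float64(-26.0), np.float64(-26.0)), (278, np.float64(13.0), np.float64(-24.0), np.float64(-26.0)), (284, np.float64(13.0), np.float64(-21.0), np.float64(-27.0)), (360, np.float64(13.0), np.float64(21.0), np.float64(-27.0)), (366, np.float64(13.0), np.float64(25.0), np.float64(-27.0)), (370, np.float64(12.0), np.float64(27.0), np.float64(-26.0)), (376, np.float64(-4.0), np.float64(39.0), np.float64(14.0)), (382, np.float64(-5.0), np.float64(44.0), np.float64(15.0)), (390, np.float64(-7.0), np.float64(51.0), np.float64(20.0))]
245 [(255, np.float64(-13.0), np.float64(-48.0), np.float64(16.0)), (262, np.float64(-12.0), np.float64(-43.0), np.float64(15.0)), (268, np.float64(11.0), np.float64(-28.0), np.float64(-36.0)), (274, np.float64(11.0), np.float64(-25.0), np.float64(-37.0)), (278, np.float64(11.0), np.float64(-23.0), np.float64(-36.0)), (284, np.float64(6.0), np.floa
[... 3477 characters left out ...]
), (262, np.float64(18.0), np.float64(-17.0), np.float64(-102.0)), (268, np.float64(18.0), np.float64(-15.0), np.float64(-103.0)), (274, np.float64(-42.0), np.float64(-29.0), np.float64(-28.0)), (278, np.float64(-44.0), np.float64(-27.0), np.float64(-26.0)), (284, np.float64(-44.0), np.float64(-23.0), np.float64(-26.0)), (360, np.float64(-44.0), np.float64(24.0), np.float64(-26.0)), (366, np.float64(-43.0), np.float64(27.0), np.float64(-27.0)), (370, np.float64(-44.0), np.float64(30.0), np.float64(-26.0)), (376, np.float64(18.0), np.float64(16.0), np.float64(-103.0)), (382, np.float64(18.0), np.float64(17.0), np.float64(-103.0)), (390, np.float64(17.0), np.float64(20.0), np.float64(-101.0))]
```

View pics/c3.png

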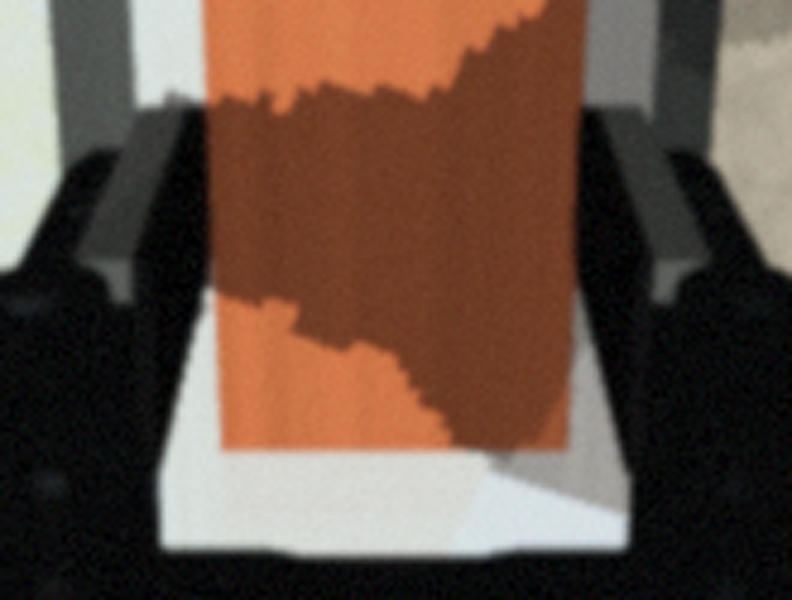

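```bash
python3 - <<'E'
from h import *
for n,p in(('wrist0',(np.array([.6495,0,.2044]),[-5.1e-4,.70713,.70708,-5.3e-4])),('wrist1',(np.array([.5851,.177,.1502]),[0,.9823,.1871,0])),('wrist2',(np.array([.5838,.1761,.0221]),[0,.9823,.1871,0]))):
    z=load(n);Q=(cloud(z)-p[0])@rot(p[1]/np.linalg.norm(p[1]))*1000
    m=(abs(Q[...,0])<14)&(abs(Q[...,1])>15)&(abs(Q[...,1])<60)&(Q[...,2]<5)&(Q[...,2]>-60)
    for sgn in(-1,1):
        q=Q[m&(sgn*Q[...,1]>0)]
        if n=='wrist2': q=q[(abs(q[:,1])>30.5)]
        o=np.argsort(-q[:,2]); print(n,sgn,len(q),q[o[:200:25]].round(0).tolist())
    he=np.linalg.inv(np.array(manip.calibration('wrist')['hand_eye']))
    X=np.array([[x,y*s,zz] for s in(-1,1) for x,y,zz in((11,21,-5),(11,33,-5),(11,33,-15),(11,33,-27))])/1000
    C=X@he[:3,:3].T+he[:3,3]; print(cv2.projectPoints(C,np.zeros(3),np.zeros(3),z['K'],z['D'])[0].reshape(-1,2).round(0).tolist())
E
```

```text
wrist0 -1 920 [[5.0, -43.0, -39.0], [9.0, -43.0, -41.0], [-7.0, -43.0, -42.0], [8.0, -42.0, -43.0], [-5.0, -42.0, -44.0], [-8.0, -42.0, -45.0], [11.0, -43.0, -46.0], [2.0, -42.0, -46.0]]
wrist0 1 916 [[-4.0, 44.0, -39.0], [-1.0, 43.0, -41.0], [-3.0, 43.0, -42.0], [5.0, 43.0, -43.0], [7.0, 43.0, -44.0], [10.0, 43.0, -45.0], [-4.0, 44.0, -46.0], [-10.0, 43.0, -46.0]]
[[288.0, 224.0], [269.0, 224.0], [266.0, 230.0], [262.0, 238.0], [355.0, 224.0], [374.0, 224.0], [377.0, 230.0], [381.0, 238.0]]
wrist1 -1 913 [[3.0, -43.0, -39.0], [4.0, -43.0, -41.0], [10.0, -43.0, -43.0], [7.0, -42.0, -44.0], [-11.0, -43.0, -44.0], [-1.0, -43.0, -45.0], [-1.0, -42.0, -46.0], [-6.0, -43.0, -46.0]]
wrist1 1 900 [[-4.0, 43.0, -39.0], [-1.0, 43.0, -41.0], [8.0, 43.0, -42.0], [-2.0, 43.0, -43.0], [5.0, 43.0, -44.0], [11.0, 49.0, -45.0], [-0.0, 43.0, -46.0], [4.0, 43.0, -46.0]]
[[288.0, 224.0], [269.0, 224.0], [266.0, 230.0], [262.0, 238.0], [355.0, 224.0], [374.0, 224.0], [377.0, 230.0], [381.0, 238.0]]
wrist2 -1 196 [[7.0, -32.0, -34.0], [7.0, -32.0, -40.0], [7.0, -34.0, -43.0], [7.0, -32.0, -46.0], [7.0, -31.0, -49.0], [7.0, -32.0, -52.0], [8.0, -34.0, -55.0], [8.0, -34.0, -58.0]]
wrist2 1 210 [[7.0, 31.0, -35.0], [8.0, 33.0, -40.0], [7.0, 32.0, -42.0], [8.0, 35.0, -45.0], [7.0, 32.0, -48.0], [7.0, 32.0, -51.0], [7.0, 34.0, -54.0], [8.0, 34.0, -56.0]]
[[288.0, 224.0], [269.0, 224.0], [266.0, 230.0], [262.0, 238.0], [355.0, 224.0], [374.0, 224.0], [377.0, 230.0], [381.0, 238.0]]
```

The wrist depth shows why. The fingertips sit about 26 mm higher than the reported TCP implies: open tips are at tool z −39 mm, not −13. They closed just above the plate, with no force change and the plate unmoved. I'll lift, reopen, and go about 26 mm deeper.

Request:
servo_tool([
  [0, 0, -0.01, 0, 0, 0],
  [0, 0, -0.02, 0, 0, 0],
  [0, 0, -0.03, 0, 0, 0],
  [0, 0, -0.03, 0, 0, 0],
  [0, 0, -0.03, 0, 0, 0],
  [0, 0, -0.03, 0, 0, 0],
  [0, 0, -0.03, 0, 0, 0],
  [0, 0, -0.03, 0, 0, 0],
  [0, 0, -0.03, 0, 0, 0],
  [0, 0, -0.03, 0, 0, 0],
], gripper=1.0)

```text
t: 4.52
position: [0.5837, 0.176, 0.037]
tool_rot: [-0.0, 0.982, 0.187, -0.0]
contact_force: [0.9, 0.8, -0.2]
width: 0.0857
finger_force: 0.0
```

```bash
cat >> h.py <<'E'
def fingers(n,ymin=15):
    s=manip.read_state(); snap('wrist',n); z=load(n)
    Q=(cloud(z)-s['position'])@rot(s['tool_rot'])*1000
    m=(abs(Q[...,0])<14)&(abs(Q[...,1])>ymin)&(abs(Q[...,1])<60)&(Q[...,2]>-70)&(s['position'][2]*1000-Q[...,2]>51)
    for sg in(-1,1):
        q=Q[m&(sg*Q[...,1]>0)]; print('finger',sg,len(q),'tip z',np.sort(q[:,2])[-8:].round(0),'inner y',np.percentile(abs(q[:,1]),5).round(1))
E
python3 - <<'E'
from h import *
pose(); fingers('wrist3'); print(orange(load('wrist3')))
E
```

```text
t 4.52 tcp [0.5837 0.176  0.037 ] yaw of tool y -68.4 zaxis [-3.e-04 -1.e-04 -1.e+00] F [ 0.86  0.78 -0.2 ] w 0.0857 ff 0.0
finger -1 1609 tip z [-40. -40. -40. -40. -40. -40. -40. -39.] inner y 42.3
finger 1 1604 tip z [-40. -40. -40. -40. -40. -39. -39. -39.] inner y 42.6
(array([ 285,  183,   74,  116, 8103], dtype=int32), ((584.0177001953125, 175.86557006835938), (77.31002044677734, 43.656166076660156), 21.52522850036621), np.float64(0.04893767040933028))
```

The tips are confirmed at −39 mm when open, and the plate hasn't moved. Descending 41 mm, so the open tips end at about z = 35 mm.

Request:
servo_tool([
  [0, 0, 0.01, 0, 0, 0],
  [0, 0, 0.02, 0, 0, 0],
  [0, 0, 0.03, 0, 0, 0],
  [0, 0, 0.04, 0, 0, 0],
  [0, 0, 0.05, 0, 0, 0],
  [0, 0, 0.06, 0, 0, 0],
  [0, 0, 0.07, 0, 0, 0],
  [0, 0, 0.078, 0, 0, 0],
  [0, 0, 0.082, 0, 0, 0],
  [0, 0, 0.082, 0, 0, 0],
])

```text
t: 5.4
position: [0.5835, 0.1759, -0.0045]
tool_rot: [0.0, 0.982, 0.187, -0.0]
contact_force: [0.4, -0.6, -0.0]
width: 0.0856
finger_force: 0.0
```

Request:
servo_tool([
  [0, 0, 0, 0, 0, 0],
  [0, 0, 0, 0, 0, 0],
  [0, 0, 0, 0, 0, 0],
  [0, 0, 0, 0, 0, 0],
  [0, 0, 0, 0, 0, 0],
  [0, 0, 0, 0, 0, 0],
  [0, 0, 0, 0, 0, 0],
  [0, 0, 0, 0, 0, 0],
  [0, 0, 0, 0, 0, 0],
  [0, 0, 0, 0, 0, 0],
], gripper=0.6, grip_force=35)

```text
t: 6.23
position: [0.5841, 0.1761, -0.0034]
tool_rot: [-0.0, 0.982, 0.187, 0.0]
contact_force: [-0.3, -0.3, 5.2]
width: 0.0593
finger_force: 38.1
```

```bash
python3 - <<'E'
from h import *
pose(); snap('wrist','wrist4'); print(orange(load('wrist4')))
E
```

```text
t 6.23 tcp [ 0.5841  0.1761 -0.0034] yaw of tool y -68.4 zaxis [ 6.e-04  3.e-04 -1.e+00] F [-0.27 -0.26  5.24] w 0.0593 ff 38.136146664619446
(array([  272,   203,    99,   136, 12205], dtype=int32), ((586.0113525390625, 176.8876190185547), (72.39579772949219, 43.73851776123047), 21.54517936706543), np.float64(0.04886420032394005))
```

The plate is gripped (59.3 mm, 38 N). Lifting straight up, then carrying it to a spot beside the drawer for a wrist look.

Request:
servo_tool([
  [0, 0, -0.005, 0, 0, 0],
  [0, 0, -0.018, 0, 0, 0],
  [0, 0, -0.038, 0, 0, 0],
  [0, 0, -0.065, 0, 0, 0],
  [0, 0, -0.095, 0, 0, 0],
  [0, 0, -0.125, 0, 0, 0],
  [0, 0, -0.155, 0, 0, 0],
  [0, 0, -0.18, 0, 0, 0],
  [0, 0, -0.195, 0, 0, 0],
  [0, 0, -0.2, 0, 0, 0],
])

```text
t: 7.12
position: [0.5848, 0.1763, 0.0981]
tool_rot: [-0.0, 0.982, 0.187, 0.001]
contact_force: [0.6, -0.1, -0.5]
width: 0.0588
finger_force: 38.0
```

Request:
servo_tool([
  [-0.008, 0.008, 0, 0, 0, 0.002],
  [-0.03, 0.033, 0, 0, 0, 0.007],
  [-0.07, 0.075, 0, 0, 0, 0.015],
  [-0.12, 0.13, 0, 0, 0, 0.026],
  [-0.17, 0.185, 0, 0, 0, 0.037],
  [-0.22, 0.24, 0, 0, 0, 0.048],
  [-0.26, 0.28, 0, 0, 0, 0.057],
  [-0.29, 0.315, 0, 0, 0, 0.064],
  [-0.31, 0.335, 0, 0, 0, 0.067],
  [-0.315, 0.34, 0, 0, 0, 0.068],
])

```text
t: 7.95
position: [0.4982, -0.043, 0.0958]
tool_rot: [0.001, 1.0, -0.028, -0.001]
contact_force: [-0.6, -0.1, -1.5]
width: 0.0591
finger_force: 38.0
```

Request:
servo_tool([
  [0, 0, 0, 0, 0, 0],
  [0, 0, 0, 0, 0, 0],
  [0, 0, 0, 0, 0, 0],
  [0, 0, 0, 0, 0, 0],
  [0, 0, 0, 0, 0, 0],
  [0, 0, 0, 0, 0, 0],
  [0, 0, 0, 0, 0, 0],
  [0, 0, 0, 0, 0, 0],
  [0, 0, 0, 0, 0, 0],
  [0, 0, 0, 0, 0, 0],
])

```text
t: 8.78
position: [0.5, -0.04, 0.0961]
tool_rot: [-0.0, 1.0, -0.025, 0.0]
contact_force: [0.7, 0.4, -1.3]
width: 0.0593
finger_force: 38.0
```

```bash
python3 - <<'E'
from h import *
pose(); snap('wrist','wrist5'); s=manip.read_state()
print('plate in hand',orange(load('wrist5'),s['position'][2]+.0517))
cv2.imwrite('pics/v5.png',cv2.resize(load('wrist5')['im'][...,::-1],(800,500),interpolation=cv2.INTER_CUBIC))
E
```

```text
t 8.78 tcp [ 0.5    -0.04    0.0961] yaw of tool y -92.88 zaxis [ 0.  0. -1.] F [ 0.67  0.45 -1.32] w 0.0593 ff 37.99367129802704
plate in hand (array([  273,   203,    98,   137, 12248], dtype=int32), ((501.7215270996094, -39.918067932128906), (43.66586685180664, 73.06181335449219), 87.06336212158203), np.float64(0.14839618052397996))
```

View pics/v5.png

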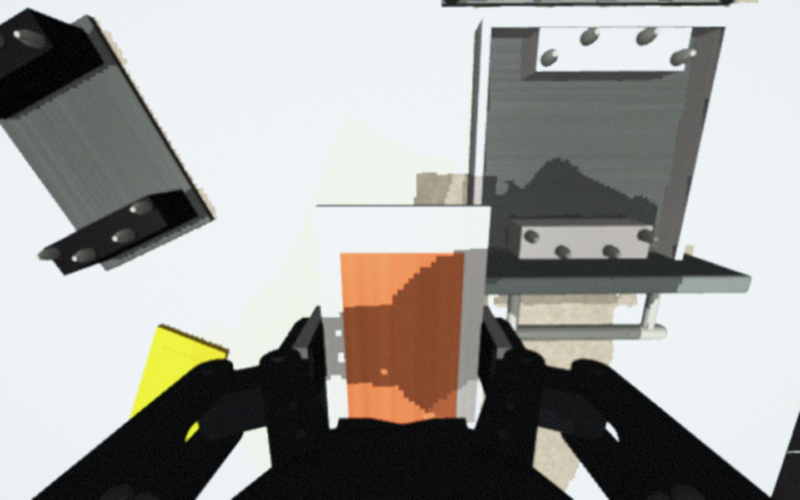

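The plate is held level and centred in the hand. At top right, the drawer shows its two light rest bars at (614,50) and (582,240) with 4 pins each, the front panel edge at (615,283) and the handle at (590,332). I'll measure the seat from the wrist depth.

```bash
python3 - <<'E'
from h import *
z=load('wrist5');P=cloud(z);
reg=(P[...,0]>.4)&(P[...,0]<.68)&(P[...,1]<-.08)&(P[...,1]>-.28)
for nm,lo,hi in(('bars',.037,.0465),('pins',.0485,.058),('panel',.063,.073),('handle',.046,.06),('walls',.03,.0365)):
    m=(reg&(P[...,2]>lo)&(P[...,2]<hi)).astype(np.uint8)
    k,l,st,ce=cv2.connectedComponentsWithStats(m)
    for i in range(1,k):
        if st[i,4]>(4 if nm=='pins' else 60):
            q=P[l==i]; r=cv2.minAreaRect((q[:,:2]*1000).astype(np.float32))
            print(nm,st[i].tolist(),np.round(r[0],1),np.round(r[1],1),round(r[2],1),q[:,2].mean().round(4),q[:,2].max().round(4))
# handcrafted pin tips
tips=np.array([(556,51),(596,30),(657,28),(692,52),(537,239),(565,254),(613,253),(655,240)])*.8
W=onz(z,tips,.054);print(W.round(4).tolist(),W.mean(0))
b=np.array([(540,71),(688,71),(541,28),(692,28),(512,222),(650,224)])*.8
print(onz(z,b,.042).round(4).tolist())
for n in('scene1','side1'):
    P=cloud(load(n));reg=(P[...,0]>.4)&(P[...,0]<.68)&(P[...,1]<-.05)&(P[...,1]>-.28)
    for nm,lo,hi in(('bars',.037,.0465),('panel',.063,.073)):
        m=(reg&(P[...,2]>lo)&(P[...,2]<hi)).astype(np.uint8);k,l,st,ce=cv2.connectedComponentsWithStats(m)
        for i in range(1,k):
            if st[i,4]>15:
                q=P[l==i]; r=cv2.minAreaRect((q[:,:2]*1000).astype(np.float32)); print(n,nm,st[i,4],np.round(r[0],1),np.round(r[1],1),round(r[2],1))
E
```

```text
bars [425, 22, 128, 37, 3880] [ 624.1 -167. ] [88.1 22.9] 87.4 0.0424 0.0465
bars [414, 179, 108, 29, 2498] [ 510.  -162.3] [86.7 22.6] 87.8 0.0425 0.0465
bars [389, 209, 184, 5, 632] [ 494.3 -174.2] [156.1   1.4] 87.5 0.0419 0.0465
pins [468, 21, 13, 13, 116] [ 630.3 -150.8] [7.1 6.7] 2.2 0.0518 0.0561
pins [515, 22, 14, 12, 114] [ 628.3 -182.4] [7.1 6. ] 20.2 0.0521 0.0556
pins [435, 39, 11, 13, 108] [ 620.4 -128.4] [7.6 6. ] 11.2 0.0518 0.0557
pins [541, 39, 15, 12, 118] [ 616.8 -202.4] [6.6 5.9] 20.1 0.0518 0.0568
pins [514, 185, 12, 10, 85] [ 513.9 -198.4] [5.5 7.4] 65.2 0.0516 0.0552
pins [421, 186, 11, 9, 74] [ 517.4 -124.4] [5.5 7.2] 46.5 0.0518 0.056
pins [447, 198, 10, 10, 72] [ 505.9 -144.6] [5.6 7.6] 63.8 0.0518 0.0554
pins [485, 198, 12, 9, 80] [ 504.5 -176.3] [5.5 6.9] 49.1 0.0517 0.0556
pins [389, 213, 198, 6, 703] [ 494.4 -172.8] [158.    1.8] 87.7 0.0533 0.058
pins [405, 235, 129, 37, 2043] [ 460.8 -164. ] [109.6  34.3] 87.6 0.0541 0.0575
panel [388, 217, 214, 20, 3332] [ 489.3 -171.8] [163.3  12.5] 87.9 0.068 0.0706
handle [466, 21, 15, 15, 153] [ 629.9 -150. ] [7.8
[... 1349 characters left out ...]
327, -0.2115, 0.042], [0.526, -0.1135, 0.042], [0.5201, -0.2042, 0.042]]
scene1 bars 20 [ 493.4 -227.5] [46.8  6.6] 88.1
scene1 bars 195 [ 508.2 -134.8] [132.4  33.6] 89.7
scene1 bars 146 [ 623.8 -165. ] [86.9 25.3] 87.8
scene1 panel 178 [ 489.7 -159.8] [182.9  16.5] 87.7
scene1 panel 25 [ 669.1 -231.7] [30.  26.7] 26.0
scene1 panel 23 [ 662.6 -173.4] [19.6 36.4] 26.8
side1 bars 17 [ 665.6 -252.7] [20.6  6.9] 6.7
side1 bars 171 [ 623.6 -171.2] [27.8 96.9] 1.7
side1 bars 119 [ 513.6 -160.2] [86.7 16.8] 88.1
side1 bars 30 [ 483.3 -165.2] [76.2  2.5] 87.7
side1 bars 34 [486.2 -90.8] [47.5 10. ] 75.8
side1 panel 247 [ 488.3 -159. ] [183.8  13.5] 88.1
side1 panel 28 [666.7 -91.4] [42.3 13.9] 71.2
```

Seat is at (0.567, −0.164), yaw −2.4°. The bars and pins from the wrist depth agree, and the scene camera supports it. Carrying the plate above it.

Request:
servo_tool([
  [0.005, 0.008, 0, 0, 0, 0],
  [0.018, 0.03, 0, 0, 0, 0],
  [0.04, 0.065, 0, 0, 0, -0.001],
  [0.066, 0.108, 0, 0, 0, -0.001],
  [0.092, 0.15, 0, 0, 0, -0.001],
  [0.114, 0.188, 0, 0, 0, -0.0015],
  [0.13, 0.214, 0, 0, 0, -0.0015],
  [0.141, 0.232, 0, 0, 0, -0.0015],
  [0.146, 0.24, 0, 0, 0, -0.0015],
  [0.147, 0.241, 0, 0, 0, -0.0015],
])

```text
t: 9.67
position: [0.5674, -0.1655, 0.096]
tool_rot: [0.0, 1.0, -0.021, 0.0]
contact_force: [0.5, 0.7, -1.6]
width: 0.059
finger_force: 38.0
```

Request:
servo_tool([
  [0, 0, 0.005, 0, 0, 0],
  [0, 0, 0.015, 0, 0, 0],
  [0, 0, 0.03, 0, 0, 0],
  [0, 0, 0.05, 0, 0, 0],
  [0, 0, 0.07, 0, 0, 0],
  [0, 0, 0.09, 0, 0, 0],
  [0, 0, 0.105, 0, 0, 0],
  [0, 0, 0.115, 0, 0, 0],
  [0, 0, 0.12, 0, 0, 0],
  [0, 0, 0.12, 0, 0, 0],
])

```text
t: 10.5
position: [0.5669, -0.1641, 0.0354]
tool_rot: [-0.0, 1.0, -0.021, -0.001]
contact_force: [-0.1, 0.1, -0.7]
width: 0.0594
finger_force: 38.0
```

```bash
python3 - <<'E'
from h import *
pose(); s=manip.read_state(); snap('wrist','wrist6'); snap('side','side6');snap('scene','scene6')
z=load('wrist6'); print('plate',orange(z,s['position'][2]+.0522))
P=cloud(z);reg=(P[...,0]>.44)&(P[...,0]<.68)&(P[...,1]<-.08)&(P[...,1]>-.26)
for nm,lo,hi in(('pins',.0485,.058),('panel',.063,.073)):
    m=(reg&(P[...,2]>lo)&(P[...,2]<hi)).astype(np.uint8)
    k,l,st,ce=cv2.connectedComponentsWithStats(m)
    for i in range(1,k):
        if st[i,4]>20:
            q=P[l==i]; r=cv2.minAreaRect((q[:,:2]*1000).astype(np.float32))
            print(nm,st[i].tolist(),np.round(r[0],1),np.round(r[1],1),round(r[2],1),q[:,2].max().round(4))
a=z['im'][0:400,160:480];b=load('side6')['im'][120:220,310:410]
cv2.imwrite('pics/v6.png',np.hstack([cv2.resize(a,(400,500)),cv2.resize(b,(400,500),interpolation=cv2.INTER_CUBIC)])[...,::-1])
E
```

```text
t 10.5 tcp [ 0.5669 -0.1641  0.0354] yaw of tool y -92.35 zaxis [-1.e-03  2.e-04 -1.e+00] F [-0.13  0.13 -0.74] w 0.0594 ff 37.99290060997009
plate (array([  273,   203,    98,   137, 12249], dtype=int32), ((569.0377197265625, -163.93508911132812), (43.55048751831055, 72.82632446289062), 87.51942443847656), np.float64(0.08759854684696634))
pins [143, 74, 21, 7, 89] [664.8 -83.4] [1.8 6.7] 24.2 0.0578
pins [484, 74, 24, 8, 107] [ 657.2 -255. ] [8.6 2.3] 66.0 0.0579
pins [287, 135, 15, 14, 158] [ 630.1 -151.5] [7.2 7.4] 41.4 0.0556
pins [346, 135, 14, 14, 159] [ 628.7 -183.6] [7.3 7. ] 88.4 0.0556
pins [250, 154, 14, 11, 119] [ 621.7 -129.8] [7.3 5.1] 88.8 0.0553
pins [383, 154, 14, 13, 123] [ 618.3 -204.4] [7.2 6. ] 71.0 0.0556
pins [381, 312, 4, 13, 31] [ 514.8 -201.7] [5.3 3. ] 2.2 0.0548
pins [199, 342, 15, 11, 124] [498.6 -85. ] [9.8 2.3] 84.4 0.058
pins [429, 342, 21, 12, 173] [ 492.1 -238.8] [14.   2.3] 89.3 0.058
panel [123, 71, 409, 6, 709] [ 660.7 -170. ] [180.1   1.4] 87.5 0.073
panel [190, 357, 27, 22, 470] [493.5 -87.5] [15.5 12.6] 86.8 0.0698
panel [426, 358, 42, 22, 738] [ 486.5 -239.2] [26.6 13.2] 86.8 0.07
```

View pics/v6.png

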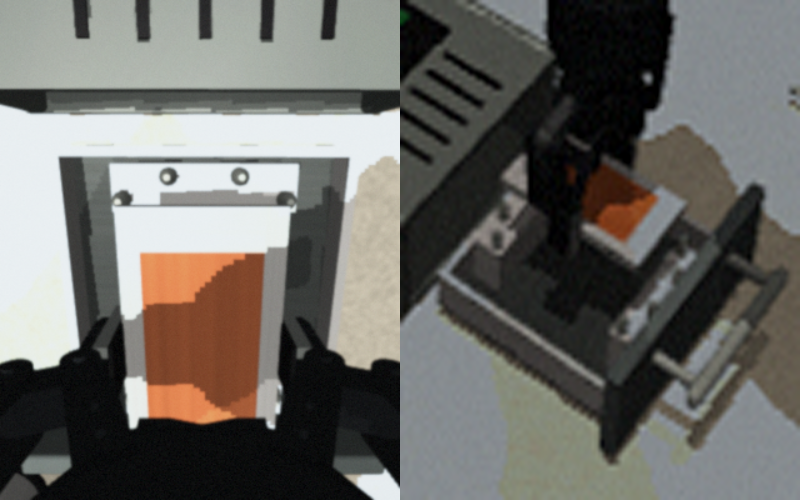

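The plate hangs level inside the pins: far end at row 205, far pins at (168,177) and (240,177). Correction needed is about 0.5 mm in x and −1 mm in y. Lowering to about 3 mm above the rests.

Request:
servo_tool([
  [0.001, 0.002, 0.005, 0, 0, 0],
  [0.001, 0.002, 0.015, 0, 0, 0],
  [0.001, 0.002, 0.025, 0, 0, 0],
  [0.001, 0.002, 0.035, 0, 0, 0],
  [0.001, 0.002, 0.045, 0, 0, 0],
  [0.001, 0.002, 0.055, 0, 0, 0],
  [0.001, 0.002, 0.063, 0, 0, 0],
  [0.001, 0.002, 0.069, 0, 0, 0],
  [0.001, 0.002, 0.072, 0, 0, 0],
  [0.001, 0.002, 0.073, 0, 0, 0],
])

```text
t: 11.48
position: [0.5676, -0.165, -0.0007]
tool_rot: [-0.0, 1.0, -0.02, -0.0]
contact_force: [0.0, -0.0, -0.6]
width: 0.0592
finger_force: 38.0
```

```bash
python3 - <<'E'
from h import *
pose(); s=manip.read_state(); snap('wrist','wrist7')
z=load('wrist7'); print('plate',orange(z,s['position'][2]+.0522))
P=cloud(z);reg=(P[...,0]>.5)&(P[...,0]<.65)&(P[...,1]<-.11)&(P[...,1]>-.22)
m=(reg&(P[...,2]>.0515)&(P[...,2]<.058)).astype(np.uint8)
k,l,st,ce=cv2.connectedComponentsWithStats(m)
for i in range(1,k):
    if st[i,4]>20: q=P[l==i]; print(np.round(q.mean(0),4))
E
```

```text
t 11.48 tcp [ 0.5676 -0.165  -0.0007] yaw of tool y -92.35 zaxis [-4.e-04  2.e-04 -1.e+00] F [ 0.04 -0.   -0.63] w 0.0592 ff 38.002797961235046
plate (array([  273,   203,    98,   137, 12247], dtype=int32), ((569.6753540039062, -164.89288330078125), (43.480979919433594, 72.7676773071289), 87.60506439208984), np.float64(0.05148938150242498))
[ 0.6304 -0.1517  0.0535]
[ 0.629  -0.1832  0.0535]
[ 0.6209 -0.1301  0.0535]
[ 0.6206 -0.1667  0.0518]
[ 0.6178 -0.2038  0.0535]
[ 0.6201 -0.1446  0.0519]
[ 0.6161 -0.1943  0.0518]
[ 0.6179 -0.163   0.052 ]
[ 0.6164 -0.1478  0.0519]
[ 0.6173 -0.1562  0.0519]
[ 0.6161 -0.1386  0.0519]
[ 0.613  -0.1794  0.0519]
[ 0.6125 -0.1866  0.0519]
[ 0.6122 -0.1686  0.0519]
[ 0.6104 -0.1892  0.052 ]
[ 0.6115 -0.1396  0.0519]
[ 0.6104 -0.1488  0.0518]
[ 0.5758 -0.1646  0.0519]
[ 0.608  -0.1907  0.0519]
[ 0.6051 -0.1946  0.052 ]
[ 0.6058 -0.142   0.0519]
[ 0.6017 -0.1379  0.0518]
[ 0.5925 -0.1947  0.0519]
[ 0.5824 -0.1936  0.0518]
[ 0.5827 -0.1381  0.0519]
[ 0.5744 -0.1325  0.0546]
[ 0.571  -0.1956  0.0543]
[ 0.5735 -0.2061  0.0548]
[ 0.5475 -0.1895  0.0518]
```

Centred, and 3 mm above the rests. Lowering slowly to contact.

Request:
servo_tool([
  [0, 0, 0.001, 0, 0, 0],
  [0, 0, 0.002, 0, 0, 0],
  [0, 0, 0.003, 0, 0, 0],
  [0, 0, 0.004, 0, 0, 0],
  [0, 0, 0.0045, 0, 0, 0],
  [0, 0, 0.005, 0, 0, 0],
  [0, 0, 0.0055, 0, 0, 0],
  [0, 0, 0.006, 0, 0, 0],
  [0, 0, 0.0065, 0, 0, 0],
  [0, 0, 0.0065, 0, 0, 0],
])

```text
t: 12.37
position: [0.5678, -0.1651, -0.0034]
tool_rot: [-0.0, 1.0, -0.02, 0.0]
contact_force: [0.6, 0.7, 1.5]
width: 0.0591
finger_force: 38.2
```

Contact at about 2 N. Releasing.

Request:
servo_tool([
  [0, 0, 0, 0, 0, 0],
  [0, 0, 0, 0, 0, 0],
  [0, 0, 0, 0, 0, 0],
  [0, 0, 0, 0, 0, 0],
  [0, 0, 0, 0, 0, 0],
  [0, 0, 0, 0, 0, 0],
  [0, 0, 0, 0, 0, 0],
  [0, 0, 0, 0, 0, 0],
  [0, 0, 0, 0, 0, 0],
  [0, 0, 0, 0, 0, 0],
], gripper=0.95)

```text
t: 13.2
position: [0.5678, -0.1651, -0.0036]
tool_rot: [-0.0, 1.0, -0.02, 0.0]
contact_force: [-0.2, 0.3, -0.7]
width: 0.0813
finger_force: 0.0
```

Request:
servo_tool([
  [0, 0, -0.005, 0, 0, 0],
  [0, 0, -0.015, 0, 0, 0],
  [0, 0, -0.03, 0, 0, 0],
  [0, 0, -0.05, 0, 0, 0],
  [0, 0, -0.075, 0, 0, 0],
  [0, 0, -0.105, 0, 0, 0],
  [0, 0, -0.135, 0, 0, 0],
  [0, 0, -0.165, 0, 0, 0],
  [0, 0, -0.19, 0, 0, 0],
  [0, 0, -0.2, 0, 0, 0],
])

```text
t: 14.03
position: [0.5691, -0.1656, 0.0993]
tool_rot: [0.0, 1.0, -0.02, 0.002]
contact_force: [0.3, -0.3, -0.3]
width: 0.0812
finger_force: 0.0
```

```bash
python3 - <<'E'
from h import *
pose(); snap('wrist','wrist8');z=load('wrist8'); print('plate',orange(z))
P=cloud(z);reg=(P[...,0]>.49)&(P[...,0]<.65)&(P[...,1]<-.11)&(P[...,1]>-.22)
hs=cv2.cvtColor(z['im'],cv2.COLOR_RGB2HSV);m=(cv2.inRange(hs,(3,110,80),(20,255,255))>0)&reg
q=P[m]; A=np.c_[q[:,0],q[:,1],np.ones(len(q))]; print('plane',np.linalg.lstsq(A,q[:,2],rcond=None)[0],q[:,2].mean())
m=(reg&(P[...,2]>.0515)&(P[...,2]<.058)).astype(np.uint8)
k,l,st,ce=cv2.connectedComponentsWithStats(m)
for i in range(1,k):
    if st[i,4]>20: q=P[l==i]; print(np.round(q.mean(0),4),st[i,4])
E
```

```text
t 14.03 tcp [ 0.5691 -0.1656  0.0993] yaw of tool y -92.35 zaxis [ 0.0039 -0.001  -1.    ] F [ 0.34 -0.26 -0.29] w 0.0812 ff 0.0
plate (array([ 294,  170,   54,   87, 4479], dtype=int32), ((568.001708984375, -164.90985107421875), (43.28514862060547, 75.63864135742188), 87.60259246826172), np.float64(0.048980567243142245))
plane [ 0.00063112 -0.00016271  0.0485914 ] 0.04897793685984788
[ 0.63   -0.1517  0.0536] 43
[ 0.6288 -0.1834  0.0532] 44
[ 0.6207 -0.1299  0.0534] 41
[ 0.6177 -0.2041  0.0533] 40
[ 0.5175 -0.1252  0.0532] 30
[ 0.5144 -0.1999  0.0534] 30
[ 0.5066 -0.1463  0.0532] 24
[ 0.5049 -0.1781  0.0533] 22
[ 0.4956 -0.1653  0.0547] 533
```

The plate lies flat in the seat, within about 0.5 mm of centre. Now I'll shut the fingers and move in front of the handle.

Request:
servo_tool([
  [-0.008, 0, 0, 0, 0, 0],
  [-0.032, 0, 0, 0, 0, 0],
  [-0.068, 0, 0, 0, 0, 0],
  [-0.112, 0, 0, 0, 0, 0],
  [-0.16, 0, 0, 0, 0, 0],
  [-0.208, 0, 0, 0, 0, 0],
  [-0.25, 0, 0, 0, 0, 0],
  [-0.284, 0, 0, 0, 0, 0],
  [-0.305, 0, 0, 0, 0, 0],
  [-0.312, 0, 0, 0, 0, 0],
], gripper=0.0)

```text
t: 14.92
position: [0.4086, -0.1581, 0.0958]
tool_rot: [-0.001, 1.0, -0.021, -0.002]
contact_force: [-0.3, 0.6, -0.1]
width: 0.0001
finger_force: 0.0
```

Request:
servo_tool([
  [0, 0, 0, 0, 0, 0],
  [0, 0, 0, 0, 0, 0],
  [0, 0, 0, 0, 0, 0],
  [0, 0, 0, 0, 0, 0],
  [0, 0, 0, 0, 0, 0],
  [0, 0, 0, 0, 0, 0],
  [0, 0, 0, 0, 0, 0],
  [0, 0, 0, 0, 0, 0],
  [0, 0, 0, 0, 0, 0],
  [0, 0, 0, 0, 0, 0],
])

```text
t: 15.75
position: [0.4119, -0.1587, 0.0964]
tool_rot: [-0.0, 1.0, -0.02, 0.0]
contact_force: [-0.0, 0.1, -0.5]
width: 0.0002
finger_force: 0.0
```

```bash
python3 - <<'E'
from h import *
pose(); s=manip.read_state(); print(s['joint_positions'].round(2)); snap('wrist','wrist9');z=load('wrist9')
P=cloud(z);Q=(P-s['position'])@rot(s['tool_rot'])*1000
m=(abs(Q[...,0])<30)&(abs(Q[...,1])<45)&(Q[...,2]<-20)&(Q[...,2]>-75)
q=Q[m]; print('fingers tip z',np.sort(q[:,2])[-10:].round(0),'x',q[:,0].min(),np.percentile(q[:,0],95),q[:,0].max(),'y',q[:,1].min(),q[:,1].max())
m=(P[...,0]>.42)&(P[...,0]<.48)&(P[...,2]>.048)&(P[...,2]<.058)&(P[...,1]<-.09)&(P[...,1]>-.23)
q=P[m];print('handle',cv2.minAreaRect((q[:,:2]*1000).astype(np.float32)))
print('driver',onz(load('side0'),[(410,138),(470,162)],.01).round(3))
P=cloud(z); print('bench nearby obstacles', [ (P[(abs(P[...,0]-x)<.03)&(abs(P[...,1]+.16)<.07)][:,2].max()) for x in(.40,.42)])
E
```

```text
t 15.75 tcp [ 0.4119 -0.1587  0.0964] yaw of tool y -92.34 zaxis [ 0.  0. -1.] F [-0.02  0.05 -0.47] w 0.0002 ff 0.0
[ 0.06  0.55  0.35  2.19 -0.41  0.46 -0.88]
fingers tip z [-31. -31. -31. -31. -31. -31. -31. -31. -31. -30.] x -11.252120178528624 13.17040306233021 14.471368529439776 y -31.408323474137884 31.60114878611438
handle ((462.21160888671875, -160.3392333984375), (119.06523132324219, 38.29496765136719), 87.91886901855469)
driver [[ 0.521 -0.41   0.01 ]
 [ 0.326 -0.416  0.01 ]]
bench nearby obstacles [np.float64(0.22336264974367417), np.float64(0.22533329040206873)]
```

Request:
servo_tool([
  [0, 0, 0.008, 0, 0, 0],
  [0, 0, 0.025, 0, 0, 0],
  [0, 0, 0.05, 0, 0, 0],
  [0, 0, 0.08, 0, 0, 0],
  [0, 0, 0.11, 0, 0, 0],
  [0, 0, 0.135, 0, 0, 0],
  [0, 0, 0.158, 0, 0, 0],
  [0, 0, 0.173, 0, 0, 0],
  [0, 0, 0.182, 0, 0, 0],
  [0, 0, 0.185, 0, 0, 0],
])

```text
t: 16.63
position: [0.4109, -0.1586, 0.0023]
tool_rot: [-0.0, 1.0, -0.021, -0.001]
contact_force: [0.3, 0.8, 0.4]
width: -0.0004
finger_force: 0.0
```

Request:
servo_tool([
  [0.004, 0, 0, 0, 0, 0],
  [0.009, 0, 0, 0, 0, 0],
  [0.014, 0, 0, 0, 0, 0],
  [0.019, 0, 0, 0, 0, 0],
  [0.024, 0, 0, 0, 0, 0],
  [0.029, 0, 0, 0, 0, 0],
  [0.034, 0, 0, 0, 0, 0],
  [0.039, 0, 0, 0, 0, 0],
  [0.044, 0, 0, 0, 0, 0],
  [0.05, 0, 0, 0, 0, 0],
])

```text
t: 17.47
position: [0.4363, -0.1596, 0.0038]
tool_rot: [-0.0, 1.0, -0.021, -0.001]
contact_force: [-2.4, 0.4, 2.0]
width: 0.0002
finger_force: 0.9
```

In contact at about 2.4 N. Pushing steadily.

Request:
servo_tool([
  [0.006, 0, 0, 0, 0, 0],
  [0.012, 0, 0, 0, 0, 0],
  [0.019, 0, 0, 0, 0, 0],
  [0.026, 0, 0, 0, 0, 0],
  [0.033, 0, 0, 0, 0, 0],
  [0.04, 0, 0, 0, 0, 0],
  [0.047, 0, 0, 0, 0, 0],
  [0.054, 0, 0, 0, 0, 0],
  [0.061, 0, 0, 0, 0, 0],
  [0.068, 0, 0, 0, 0, 0],
])

```text
t: 18.3
position: [0.4712, -0.1611, 0.0039]
tool_rot: [-0.0, 1.0, -0.02, -0.0]
contact_force: [-1.3, -0.2, 0.9]
width: -0.0
finger_force: 0.9
```

Request:
servo_tool([
  [0.007, 0, 0, 0, 0, 0],
  [0.014, 0, 0, 0, 0, 0],
  [0.021, 0, 0, 0, 0, 0],
  [0.028, 0, 0, 0, 0, 0],
  [0.035, 0, 0, 0, 0, 0],
  [0.042, 0, 0, 0, 0, 0],
  [0.049, 0, 0, 0, 0, 0],
  [0.056, 0, 0, 0, 0, 0],
  [0.063, 0, 0, 0, 0, 0],
  [0.07, 0, 0, 0, 0, 0],
])

```text
t: 19.13
position: [0.5062, -0.1626, 0.0039]
tool_rot: [0.0, 1.0, -0.02, 0.0]
contact_force: [-1.1, -0.5, 1.2]
width: 0.0002
finger_force: 0.9
```

Request:
servo_tool([
  [0.007, 0, 0, 0, 0, 0],
  [0.014, 0, 0, 0, 0, 0],
  [0.021, 0, 0, 0, 0, 0],
  [0.028, 0, 0, 0, 0, 0],
  [0.035, 0, 0, 0, 0, 0],
  [0.042, 0, 0, 0, 0, 0],
  [0.049, 0, 0, 0, 0, 0],
  [0.056, 0, 0, 0, 0, 0],
  [0.063, 0, 0, 0, 0, 0],
  [0.07, 0, 0, 0, 0, 0],
])

```text
t: 19.97
position: [0.5411, -0.164, 0.0039]
tool_rot: [0.0, 1.0, -0.02, -0.0]
contact_force: [-2.3, -1.3, 1.8]
width: 0.0001
finger_force: 0.9
```

Request:
servo_tool([
  [0.007, 0, 0, 0, 0, 0],
  [0.014, 0, 0, 0, 0, 0],
  [0.021, 0, 0, 0, 0, 0],
  [0.028, 0, 0, 0, 0, 0],
  [0.035, 0, 0, 0, 0, 0],
  [0.041, 0, 0, 0, 0, 0],
  [0.046, 0, 0, 0, 0, 0],
  [0.05, 0, 0, 0, 0, 0],
  [0.053, 0, 0, 0, 0, 0],
  [0.056, 0, 0, 0, 0, 0],
])

```text
t: 20.8
position: [0.5688, -0.1651, 0.0038]
tool_rot: [-0.0, 1.0, -0.02, -0.0]
contact_force: [-2.4, -0.9, 0.4]
width: 0.0001
finger_force: 0.8
```

Request:
servo_tool([
  [0.004, 0, 0, 0, 0, 0],
  [0.008, 0, 0, 0, 0, 0],
  [0.012, 0, 0, 0, 0, 0],
  [0.016, 0, 0, 0, 0, 0],
  [0.02, 0, 0, 0, 0, 0],
  [0.024, 0, 0, 0, 0, 0],
  [0.028, 0, 0, 0, 0, 0],
  [0.032, 0, 0, 0, 0, 0],
  [0.035, 0, 0, 0, 0, 0],
  [0.038, 0, 0, 0, 0, 0],
])

```text
t: 21.63
position: [0.5879, -0.1659, 0.0038]
tool_rot: [-0.0, 1.0, -0.02, -0.0]
contact_force: [-0.5, -1.1, -0.5]
width: 0.0001
finger_force: 0.8
```

Request:
servo_tool([
  [0.002, 0, 0, 0, 0, 0],
  [0.004, 0, 0, 0, 0, 0],
  [0.006, 0, 0, 0, 0, 0],
  [0.008, 0, 0, 0, 0, 0],
  [0.01, 0, 0, 0, 0, 0],
  [0.012, 0, 0, 0, 0, 0],
  [0.013, 0, 0, 0, 0, 0],
  [0.014, 0, 0, 0, 0, 0],
  [0.015, 0, 0, 0, 0, 0],
  [0.016, 0, 0, 0, 0, 0],
])

```text
t: 22.47
position: [0.5957, -0.1662, 0.0038]
tool_rot: [-0.0, 1.0, -0.02, -0.0]
contact_force: [-2.0, 0.1, 0.1]
width: -0.0004
finger_force: 0.8
```

Request:
servo_tool([
  [0.001, 0, 0, 0, 0, 0],
  [0.002, 0, 0, 0, 0, 0],
  [0.003, 0, 0, 0, 0, 0],
  [0.004, 0, 0, 0, 0, 0],
  [0.005, 0, 0, 0, 0, 0],
  [0.006, 0, 0, 0, 0, 0],
  [0.007, 0, 0, 0, 0, 0],
  [0.008, 0, 0, 0, 0, 0],
  [0.008, 0, 0, 0, 0, 0],
  [0.008, 0, 0, 0, 0, 0],
])

```text
t: 23.3
position: [0.5968, -0.1663, 0.0037]
tool_rot: [-0.001, 1.0, -0.021, -0.002]
contact_force: [-8.0, -0.4, 5.1]
width: 0.0002
finger_force: 4.2
```

The force rose to 8 N and the tool stalled at x = 0.597, which looks like the end stop. One small extra press to confirm, then back off.

Request:
servo_tool([
  [0.001, 0, 0, 0, 0, 0],
  [0.002, 0, 0, 0, 0, 0],
  [0.003, 0, 0, 0, 0, 0],
  [0.004, 0, 0, 0, 0, 0],
  [0.004, 0, 0, 0, 0, 0],
  [0.004, 0, 0, 0, 0, 0],
  [0.004, 0, 0, 0, 0, 0],
  [0.004, 0, 0, 0, 0, 0],
  [0.004, 0, 0, 0, 0, 0],
  [0.004, 0, 0, 0, 0, 0],
])

```text
t: 24.13
position: [0.5967, -0.1662, 0.0037]
tool_rot: [-0.001, 1.0, -0.021, -0.004]
contact_force: [-12.5, 1.2, 9.8]
width: -0.0002
finger_force: 6.3
```

Request:
servo_tool([
  [-0.002, 0, 0, 0, 0, 0],
  [-0.005, 0, 0, 0, 0, 0],
  [-0.009, 0, 0, 0, 0, 0],
  [-0.015, 0, 0, 0, 0, 0],
  [-0.025, 0, 0, 0, 0, 0],
  [-0.04, 0, 0, 0, 0, 0],
  [-0.055, 0, 0, 0, 0, 0],
  [-0.07, 0, 0, 0, 0, 0],
  [-0.08, 0, 0, 0, 0, 0],
  [-0.08, 0, 0, 0, 0, 0],
])

```text
t: 24.97
position: [0.5601, -0.1648, 0.0039]
tool_rot: [-0.0, 1.0, -0.021, -0.001]
contact_force: [-0.9, 0.5, 0.2]
width: -0.0001
finger_force: 0.0
```

Request:
servo_tool([
  [0, 0, -0.01, 0, 0, 0],
  [0, 0, -0.03, 0, 0, 0],
  [0, 0, -0.06, 0, 0, 0],
  [0, 0, -0.1, 0, 0, 0],
  [0, 0, -0.14, 0, 0, 0],
  [0, 0, -0.18, 0, 0, 0],
  [0, 0, -0.21, 0, 0, 0],
  [0, 0, -0.23, 0, 0, 0],
  [0, 0, -0.24, 0, 0, 0],
  [0, 0, -0.24, 0, 0, 0],
])

```text
t: 25.8
position: [0.5626, -0.165, 0.1251]
tool_rot: [0.0, 1.0, -0.02, 0.001]
contact_force: [0.5, -0.4, 0.3]
width: 0.0001
finger_force: 0.0
```

```bash
python3 - <<'E'
from h import *
pose(); [snap(n,n+'A') for n in('wrist','side','scene')]
for n in('wristA','sideA','sceneA'):
    P=cloud(load(n));m=((P[...,0]>.55)&(P[...,0]<.69)&(P[...,1]<-.06)&(P[...,1]>-.27)&(P[...,2]>.064)&(P[...,2]<.0715)).astype(np.uint8)
    k,l,st,ce=cv2.connectedComponentsWithStats(m);i=1+np.argmax(st[1:,4]);q=P[l==i];r=cv2.minAreaRect((q[:,:2]*1000).astype(np.float32)); print(n,'panel',st[i,4],np.round(r[0],1),np.round(r[1],1),round(r[2],1))
    m=(P[...,0]>.6)&(P[...,0]<.7)&(P[...,1]<-.1)&(P[...,1]>-.23)&(P[...,2]>.0735)&(P[...,2]<.08);print(' box front x at mid', np.percentile(P[m][:,0],1) if m.any() else None)
a=load('wristA')['im'];b=load('sideA')['im'][100:225,240:440]
cv2.imwrite('pics/vA.png',np.hstack([cv2.resize(a,(400,300)),cv2.resize(b,(400,300),interpolation=cv2.INTER_CUBIC)])[...,::-1])
E
```

```text
t 25.8 tcp [ 0.5626 -0.165   0.1251] yaw of tool y -92.32 zaxis [ 2.3e-03 -5.0e-04 -1.0e+00] F [ 0.54 -0.38  0.35] w 0.0001 ff 0.0
wristA panel 4032 [ 654.3 -168.6] [184.   12.5] 87.6
 box front x at mid 0.6594994174440034
sideA panel 257 [ 655.6 -164. ] [190.4  36.6] 80.0
 box front x at mid 0.658672563760447
sceneA panel 134 [ 656.  -162.9] [190.1  23. ] 84.5
 box front x at mid 0.6595334347450622
```

View pics/vA.png

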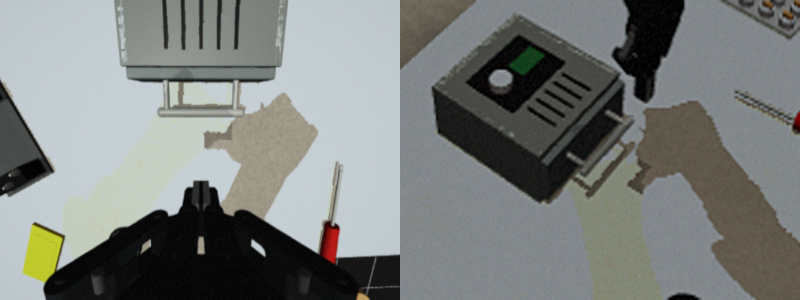

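The drawer panel sits flush against the box: panel back at about 0.660, box front at about 0.660. The gripper is clear, and the driver and stand are untouched. Handing in.

```bash
python3 -c "
from cell import manip
print(manip.sign_off())"
```

```text
the job is handed in; nothing more can be done
None
```

The plate is lying flat on the drawer's rests between the pins, the drawer is eased fully shut, and the job was handed in at about 26 s of the 64 s; on my first grasp try the fingers closed just above the plate with no sign of contact, and I never went near the can, spool or screwdriver.

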